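# Click the speed wheel to the green clip and confirm

## Task

Set the bench speed controller: with a fingertip resting lightly on top of its knurled thumbwheel, roll the wheel one click towards the green clip, so that it rests in that detent with its white line level with the clip. Then take the finger off the wheel and press the blue button fully home to confirm, and let it come back up. Only touch, do not grip, pinch or lift anything, do not roll the wheel to the red clip, press gently, and leave the loose things round the controller where they lie.

Things in the scene. Friction and masses are not known exactly. Their poses are not given: they have to be found in the camera images.
- controller: grey steel speed controller fixed to the bench, 160 (its x) x 200 (its y) x 80 mm high; origin under its centre on the bench, z up. In its frame the thumbwheel is at x=0, y=+45 mm and the blue button at x=0, y=-55 mm; the flat top panel is at z=80 mm.
- thumbwheel: knurled black thumbwheel, radius 40, width 30 mm; origin at its centre, crown 40 mm above (z=95 mm, 15 mm over the panel). Its axle lies along the controller's y. Spring-mounted, it gives straight down up to 8 mm (2 N starts it, 7 N bottoms it), the origin with it; pressed halfway down, a fingertip drives its grippy rim by friction along the controller's x.
- wheel (a joint): wheel angle (rad). Detents at -0.6, 0, +0.6; starts in the middle one. Positive carries the crown and its white line to the controller's +x. Let go, it snaps into the nearest detent (watersheds -0.3, +0.3). Turning takes up to 0.07 Nm (2 N at the rim); stops at -0.72 and +0.72. One click is 24 mm along the rim.
- wheel_line (a point): middle of the white line across the wheel's rim, which is on the crown at joint 0, and 22.6 mm along the controller's x (plus or minus) in the outer detents
- wheel_sides: the two bare aluminium side discs of the thumbwheel (73 mm across, part of the wheel); the origin is at the wheel's centre. They must not be pinched.
- green_clip: green clip, 14 (x) x 18 (y) x 5 mm high, white line on it, fixed on the panel at the wheel's -y side beside one of the outer detents: 22.6 mm to +x or -x of the wheel's centre (controller frame). Origin on the panel, mid-edge next to the wheel; axes as the controller's. It marks the detent wanted.
- red_clip: red clip of the same shape, beside the other outer detent (not wanted)
- button_top (a point): top of the blue push button (28 mm across, in a black housing), at its centre; z is up. It is pressed straight down.
- button (a joint): travel of the button (m): 0 up, 0.006 fully down; springs back; about 5 N takes it fully down
- tape_measure_mid (a point): middle of a yellow tape measure 33x88x64 mm standing loose on the bench, a bystander
- screwdriver_mid (a point): middle of a red screwdriver 233 mm long lying loose on the bench, a bystander
- hex_nut_mid (a point): middle of a rusty hex nut 35x30x16 mm lying loose on the bench, a bystander
- masking_tape_mid (a point): middle of a roll of masking tape 105 mm across, 25 mm high, lying loose on the bench, a bystander

How it is judged:
On the way, in this order (a step that is already met when the one before it is completed fails the run):
1. the wheel is clicked into the detent at the green clip and the finger is off it (x of wheel_line in the frame of green_clip between -0.003 and 0.003 m and velocity of joint wheel between -0.1 and 0.1 rad/s and contact force between the arm and thumbwheel below 0.2 N), for 0.2 s.
2. the blue button is pressed fully home (value of joint button above 0.0048 m), for 0.03 s.
At the end, for the whole second after the job is handed in: the wheel rests in the detent beside the green clip, its white line within 3 mm of the clip's middle, after the button was pressed at least 4.8 mm; the button is up again (x of wheel_line in the frame of green_clip between -0.003 and 0.003 m and velocity of joint wheel between -0.05 and 0.05 rad/s and value of joint button below 0.001 m); the robot touches nothing.
It fails at once if the button pressed before the wheel is set (value of joint button above 0.003 m and not (x of wheel_line in the frame of green_clip between -0.006 and 0.006 m)).
It fails at once if the wheel rolled to the red clip (x of wheel_line in the frame of red_clip between -0.006 and 0.006 m).
It fails at once if the wheel pinched by its sides (contact force between the fingers and wheel_sides above 2 N).
It fails at once if the wheel pressed or gripped with more than 25 N, or the controller with more than 40 N (contact force between the arm and thumbwheel above 25 N or contact force between the arm and controller above 40 N).
It fails at once if the tape measure, screwdriver, hex nut or masking tape roll moved or lifted by more than 15 mm (distance of any of tape_measure_mid, screwdriver_mid, hex_nut_mid, masking_tape_mid from where it was at the start of the episode above 0.015 m).
It also fails if it takes over 35 s, if anything falls off the work surface, if the arm or the gripper's body presses on something with over 40 N, if the wrist force passes 120 N, or if a joint passes its speed limit or range.

## Robot

A 7-joint arm with a two-finger parallel gripper is mounted at the origin on a cart in front of the work surface, level with it; the furniture and walls round the work are solid. World frame = base frame: x ahead of the robot, y to its left, z up, the work surface at z = 0. Lengths are in m, angles in rad, forces in N, time in s.
With the tool pointing down it reaches from about 0.35 to 0.9 m from the base axis. Payload 8.1 kg.
Tool frame: the origin (TCP) lies on the centre line of the jaws, within the pads' length; the fingertips stand arm.tips_ahead ahead of it and the grasp point (between the pads) lies 8 mm behind it (arm.tips_ahead is the distance from the TCP to the fingertips, in m); z points along the fingers, y is the direction in which the jaws open and shut (so a half turn about z gives the same grasp; the last joint's range is limited). The gripper opens to 92 mm and grips with 3 to 60 N. Pads are 19 mm wide; open, the fingers measure 130 mm over their backs; the gripper's body (75 mm by 190 mm) begins 47 mm behind the grasp point.
Start: joints at [1.062, 0.434, 0.025, 1.573, -0.012, 1.134, -0.075], TCP at [0.247, -0.574, 0.238] pointing down, gripper open.
Joint ranges: [-2.62, 2.62], [-0.44, 2.09], [-1.27, 1.32], [0.08, 2.57], [-1.32, 4.46], [0.12, 2], [-2.74, 2.74]. Speed limits (rad/s): [2.22, 2.22, 3.01, 3.01, 3.14, 3.14, 3.14].

## Interface

Orientations are given as a rotation vector (axis times angle).
In Python, from cell import arm gives the robot as it stands. The module is installed in compiled form; this text tells all that it offers.
- The arm moves only by the tool jog_arm, never from a script. Its argument "moves" is a list of rows, each an object with "twist": the turn, a rotation vector about the tool's x, y, z in units of 10 degrees (1.0 is 10 degrees), a list of three; "xyz": the shift along the tool's x, y, z in units of 60 mm (1.0 is 60 mm), a list of three; "grip": the closure, from -1 (fully open) to 1 (shut). A call has 1 to 5 rows; each row is the pose to reach, as a shift and turn from the pose commanded when the call began, along the tool's axes at that moment; what a row does not reach only later rows make up. A row lasts 1/8 s, in which the tool goes at most 62.5 mm and 10.7 degrees, less where a joint would pass 70% of its speed; a pose out of reach is approached as far as the arm can. A call with a gripper value outside its range is refused whole. The fingers move at their own pace and stop on an object; "force" is the grip in N (left out, the last holds). Time passes only in rows, so rows that repeat a pose let the fingers close. It gives the time, the measured TCP pose, the force and the opening at its end, in the units of the state.
- arm.observe(): the state, without advancing time (a new reading comes with each control period).
- arm.get_image(name): name is "side" or "top" or "wrist"; returns the picture (480x640x3 uint8, blue, green, red); there is no depth.
- arm.camera_params(name): a dict with "mtx" (3x3 intrinsics, pixels), "T" (4x4, takes a point from camera to world coordinates); the wrist camera has in their place "T_tool_cam" (4x4, takes a point from camera to tool coordinates, whose origin is the TCP and whose axes are the flange's). Camera axes: x right, y down, z forward; pixel columns grow to the right and rows downward; lengths in m; the calibration is good to about 2 mm. A picture is of the moment at which its call begins: read the wrist's pose just before it. camera_params takes no time and is no camera call.
- arm.sign_off(): hands the job in, once; it reports no verdict.
The state is a dict: "clock": time; "joints": joint angles; "dq": joint speeds; "joint_efforts": joint torques, N m; "position": TCP position; "ee_rot": TCP orientation; "force": force on the tool from outside, world axes, zero at the start; "ft_torque": the same for the moment, N m; "width": opening from 0.0 (shut) to 1.0 (fully open).
Only numpy, scipy, OpenCV 4.12 (cv2) and the standard library are available. Lean on these libraries where they do the work, as an engineer would, in place of code of your own. Each camera call takes 0.05 s, during which the arm holds its last target. There are 200 camera calls.

## Working session

There is one attempt and no reset: what is moved stays moved. The work goes in short steps, Python scripts to look and compute and a tool call to move; the robot and the scene stay as the last step left them, time stands still between calls to the robot, and variables do not carry over. Pictures are saved under pics/ and viewed, about 8 in all and at most 12, crops included, and the job is handed in when it is done.

Besides the shell and the picture viewer there is one more tool, called by a JSON object that holds its "fn" and its "kwargs", one argument or row to a line. jog_arm: Moves the arm, as the interface text tells. Its arguments: {"type":"object","properties":{"moves":{"type":"array","items":{"type":"object","properties":{"twist":{"type":"array","items":{"type":"number"}},"xyz":{"type":"array","items":{"type":"number"}},"grip":{"type":"number"}}}},"force":{"type":"number"}},"required":["moves"]}

```bash
mkdir -p pics
python3 - <<'E'
from cell import arm
import cv2,numpy as np
s=arm.observe();print(s, arm.tips_ahead)
for n in("top","side","wrist"):
    cv2.imwrite(f"pics/{n}0.png",arm.get_image(n)); p=arm.camera_params(n)
    print(n,{k:np.round(v,4).tolist() for k,v in p.items() if k!='x'})
E
```

```text
{'clock': 0.0, 'joints': array([ 1.06240433,  0.43522817,  0.0249761 ,  1.57408352, -0.01159365,
        1.13400321, -0.07508361]), 'dq': array([ 0.00021544, -0.00121727, -0.00047126, -0.00029652,  0.00025485,
       -0.00018182,  0.00122227]), 'joint_efforts': array([ 3.91330623e-04, -6.67857528e+01,  9.84792709e-01, -3.14464545e+01,
       -6.08482515e-02,  4.29631106e-02,  2.07742523e-04]), 'position': array([ 0.24646867, -0.57381698,  0.23694703]), 'ee_rot': array([-3.07568961e+00, -6.32666202e-01,  7.27826001e-04]), 'force': array([ 1.48069725,  0.76649913, -0.28982144]), 'ft_torque': array([ 0.01882198,  0.07394812, -0.04365677]), 'width': 0.9983399575611802} 0.011
top {'mtx': [[595.46, 0.0, 318.7342], [0.0, 595.46, 234.0831], [0.0, 0.0, 1.0]], 'T': [[-0.0176, -0.9953, 0.0951, 0.4324], [-0.9998, 0.0188, 0.0116, 0.0243], [-0.0133, -0.0949, -0.9954, 1.2209], [0.0, 0.0, 0.0, 1.0]]}
side {'mtx': [[518.7895, 0.0, 314.5924], [0.0, 518.7895, 240.4736], [0.0, 0.0, 1.0]], 'T': [[0.9991, -0.0268, 0.0333, 0.5075], [-0.0415, -0.4223, 0.9055, -0.7407], [-0.0102, -0.906, -0.4231, 0.4605], [0.0, 0.0, 0.0, 1.0]]}
wrist {'mtx': [[383.5146, 0.0, 316.7087], [0.0, 383.5146, 237.7238], [0.0, 0.0, 1.0]], 'T_tool_cam': [[-0.001, -0.9693, -0.2457, 0.0664], [1.0, -0.0008, -0.001, 0.0016], [0.0008, -0.2457, 0.9693, -0.147], [0.0, 0.0, 0.0, 1.0]]}
```

View pics/top0.png

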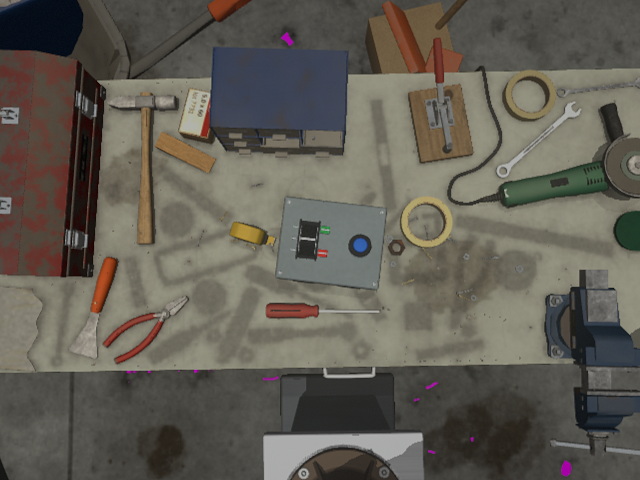

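View pics/side0.png

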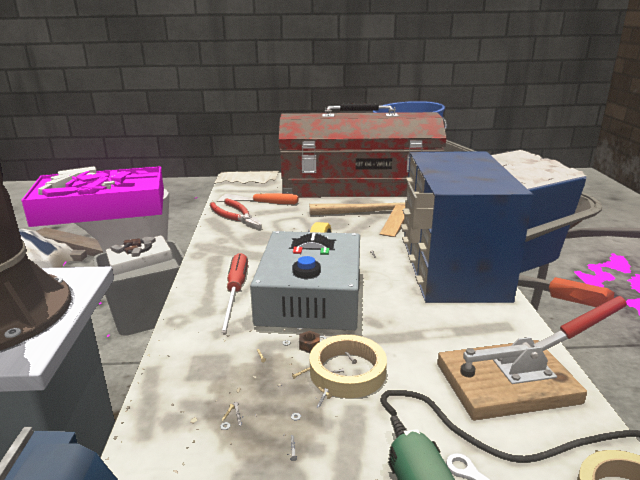

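Top view: the controller spans about (285,197)–(379,290), with the wheel near (309,239), the button at (360,245), green clip at (326,230) and red at (322,253). So green is on the far (+x) side. I'll enlarge that area to measure.

Run:
```python
import cv2
i=cv2.imread("pics/top0.png")[190:298,266:402]
cv2.imwrite("pics/c0.png",cv2.resize(i,None,fx=5.5,fy=5.5,interpolation=cv2.INTER_CUBIC))
```

```text
(no output)
```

View pics/c0.png

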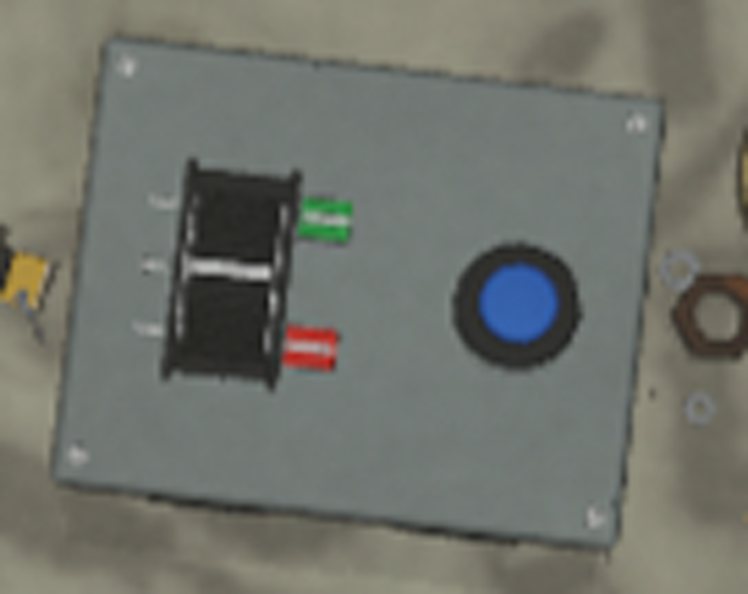

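The crop shows the panel corners at (108,38), (663,100), (615,550) and (57,484). The white line's middle is at (231,268), the button centre at (518,303), green at (326,220) and red at (311,348).

```bash
cat > h.py <<'E'
import numpy as np
from cell import arm
from scipy.spatial.transform import Rotation as R
P=arm.camera_params("top");K,T=P["mtx"],P["T"]
def ray(u,v,z):
    d=T[:3,:3]@np.linalg.solve(K,[u,v,1]);return T[:3,3]+d*(z-T[2,3])/d[2]
def state():
    s=arm.observe();p,r=s["position"],R.from_rotvec(s["ee_rot"]).as_matrix()
    return s,np.array(p),r
def to(target,yaw=None):
    s,p,r=state();print("clk",round(s["clock"],2),"p",p.round(4),"F",s["force"].round(2),"w",round(s["width"],3))
    print("shift tool units",(r.T@(np.array(target)-p)/.06).round(3))
    print("tool axes\n",r.round(3))
E
python3 - <<'E'
from h import *
c=lambda u,v,z:ray(266+(u+.5)/5.5-.5,190+(v+.5)/5.5-.5,z)
W=np.array([c(*q,.08)[:2] for q in[(108,38),(663,100),(615,550),(57,484)]])
L=np.array([(80,100),(80,-100),(-80,-100),(-80,100)])/1e3
o=W.mean(0);A=(W-o);th=np.arctan2((L[:,0]*A[:,1]-L[:,1]*A[:,0]).sum(),(L*A).sum())
M=np.array([[np.cos(th),-np.sin(th)],[np.sin(th),np.cos(th)]])
print(W.round(4),o.round(4),np.degrees(th),((A)@M-L).round(4))
print("wheel",o+M@[0,.045],c(231,268,.095),"button",o+M@[0,-.055],c(518,303,.095))
print("green local",(c(326,220,.085)[:2]-o)@M)
print("ctrl x",M[:,0])
to([0,0,0])
E
```

```text
[[ 0.6158  0.1012]
 [ 0.59   -0.0934]
 [ 0.4331 -0.0723]
 [ 0.4594  0.1209]] [0.5246 0.0141] -7.557056384559544 [[-0.001  -0.0016]
 [-0.001   0.002 ]
 [ 0.0007  0.0023]
 [ 0.0013 -0.0027]]
wheel [0.53050728 0.05872556] [0.53234892 0.05872399 0.095     ] button [ 0.51735593 -0.04040588] [ 0.51838776 -0.0399623   0.095     ]
green local [0.02309063 0.01468479]
ctrl x [ 0.99131439 -0.13151343]
clk 0.15 p [ 0.2465 -0.5739  0.2371] F [ 0.53 -0.32  0.55] w 1.004
shift tool units [ 1.0000e-03 -1.0406e+01  3.9650e+00]
tool axes
 [[ 0.919  0.395 -0.001]
 [ 0.395 -0.919  0.001]
 [-0.    -0.001 -1.   ]]
```

View pics/wrist0.png

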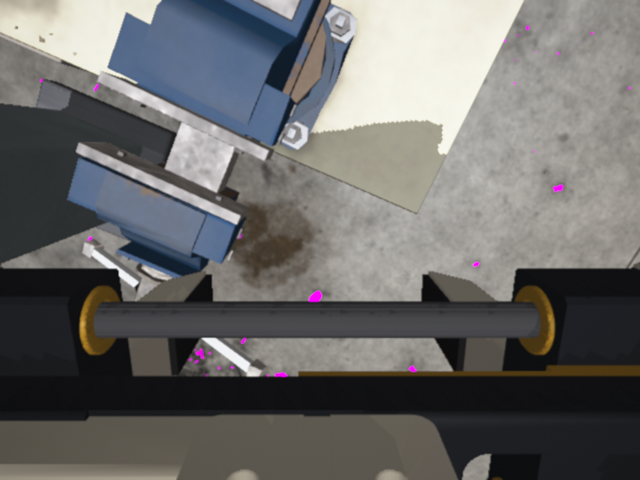

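Measured wheel (0.531, 0.059) and button (0.518, -0.040), with the green clip on controller +x. The wrist camera only shows the vise below. I'll shut the fingers and line the jaw axis up with controller x, so the tip pad stays within the wheel's 30 mm width.

{"fn": "jog_arm", "kwargs": {
  "moves": [
    {"twist": [0, 0, -1], "xyz": [0.3, -0.3, -0.8], "grip": 1},
    {"twist": [0, 0, -2], "xyz": [1, -1, -1], "grip": 1},
    {"twist": [0, 0, -3], "xyz": [1.7, -1.6, -1], "grip": 1},
    {"twist": [0, 0, -4], "xyz": [2.4, -2.2, -1], "grip": 1},
    {"twist": [0, 0, -5], "xyz": [3.1, -2.9, -1], "grip": 1}
  ],
  "force": 10
}}

```text
clock: 0.78
position: [0.3495, -0.3394, 0.2977]
ee_rot: [2.516, 1.881, -0.0]
force: [1.2, 0.3, -0.3]
width: 0.509
```

```bash
python3 -c "
from h import *
to([.519,.060,.16])"
```

```text
clk 0.78 p [ 0.3495 -0.3394  0.2977] F [ 1.22  0.27 -0.33] w 0.509
shift tool units [7.185 0.825 2.293]
tool axes
 [[ 0.283  0.959  0.   ]
 [ 0.959 -0.283 -0.   ]
 [-0.     0.    -1.   ]]
```

{"fn": "jog_arm", "kwargs": {
  "moves": [
    {"twist": [0, 0, -0.4], "xyz": [1, 0.1, 0], "grip": 1},
    {"twist": [0, 0, -0.9], "xyz": [2, 0.2, 0], "grip": 1},
    {"twist": [0, 0, -0.9], "xyz": [3, 0.3, 0.3], "grip": 1},
    {"twist": [0, 0, -0.9], "xyz": [4, 0.4, 0.7], "grip": 1},
    {"twist": [0, 0, -0.9], "xyz": [5, 0.55, 1], "grip": 1}
  ]
}}

```text
clock: 1.4
position: [0.4656, -0.0649, 0.2381]
ee_rot: [2.367, 2.065, -0.001]
force: [0.8, -1.2, 0.1]
width: 0.003
```

```bash
python3 -c "
from h import *
to([.519,.060,.16])"
```

```text
clk 1.4 p [ 0.4656 -0.0649  0.2381] F [ 0.83 -1.25  0.06] w 0.003
shift tool units [2.184 0.6   1.3  ]
tool axes
 [[ 0.136  0.991 -0.   ]
 [ 0.991 -0.136 -0.   ]
 [-0.    -0.    -1.   ]]
```

{"fn": "jog_arm", "kwargs": {
  "moves": [
    {"twist": [0, 0, 0], "xyz": [1, 0.3, 0.4], "grip": 1},
    {"twist": [0, 0, 0], "xyz": [2.0, 0.6, 0.9], "grip": 1},
    {"twist": [0, 0, 0], "xyz": [2.2, 0.6, 1.25], "grip": 1},
    {"twist": [0, 0, 0], "xyz": [2.2, 0.6, 1.25], "grip": 1}
  ]
}}

```text
clock: 1.9
position: [0.5178, 0.0614, 0.1619]
ee_rot: [-2.36, -2.069, 0.004]
force: [-0.3, 0.2, 0.5]
width: 0.004
```

Run:
```python
from h import *
import cv2
to([.5196,.0603,.106])
s,p,r=state();im=arm.get_image("wrist");Pw=arm.camera_params("wrist");Tc=np.array(Pw["T_tool_cam"]);Kw=Pw["mtx"]
def pix(X):
    c=np.linalg.inv(Tc)@np.append(r.T@(np.array(X)-p),1);q=Kw@c[:3];return (q[:2]/q[2]).round(1)
M=np.array([[.9913,.1315],[-.1315,.9913]]);o=np.array([.5250,.0141])
for n,l,z in[("line",(0,.045),.095),("green",(.0226,.021),.085),("red",(-.0226,.021),.085)]:
    print(n,pix([*(o+M@l),z]))
print("tip",pix(p+r@[0,0,.011]))
cv2.imwrite("pics/w1.png",im)
cv2.imwrite("pics/s1.png",cv2.resize(arm.get_image("side")[150:350,220:420],None,fx=3,fy=3,interpolation=cv2.INTER_CUBIC))
```

```text
clk 1.9 p [0.5178 0.0614 0.1619] F [-0.32  0.2   0.52] w 0.004
shift tool units [-0.015  0.037  0.931]
tool axes
 [[ 0.131  0.991 -0.004]
 [ 0.991 -0.131  0.   ]
 [-0.    -0.004 -1.   ]]
line [338.1 257. ]
green [373.1 289.2]
red [300.5 289.2]
tip [313.8 292.1]
```

View pics/w1.png

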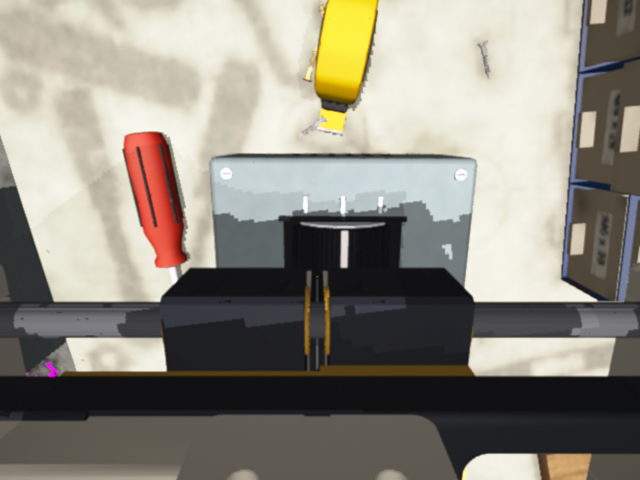

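View pics/s1.png

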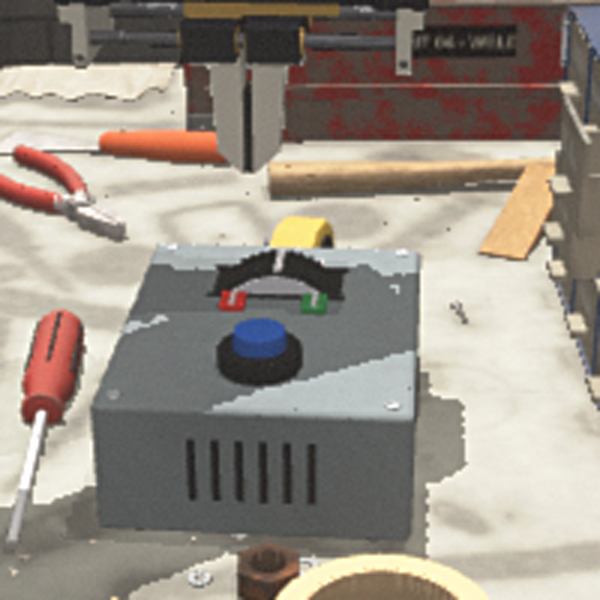

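The wrist view puts the wheel's line at col 345, about 7 px (3.5 mm) further to +x than predicted. The side view shows the closed fingers ending in a narrow tip above and left of the wheel. I'll correct the start to x≈0.522 and descend.

{"fn": "jog_arm", "kwargs": {
  "moves": [
    {"twist": [0, 0, 0], "xyz": [-0.02, 0.06, 0.5], "grip": 1},
    {"twist": [0, 0, 0], "xyz": [-0.02, 0.06, 0.8], "grip": 1},
    {"twist": [0, 0, 0], "xyz": [-0.02, 0.06, 0.86], "grip": 1},
    {"twist": [0, 0, 0], "xyz": [-0.02, 0.06, 0.86], "grip": 1}
  ]
}}

```text
clock: 2.5
position: [0.5229, 0.0571, 0.1131]
ee_rot: [2.367, 2.064, 0.001]
force: [0.0, -0.7, 0.9]
width: 0.005
```

Run:
```python
from h import *
import cv2
to([.5217,.060,.102])
cv2.imwrite("pics/s2.png",cv2.resize(arm.get_image("side")[200:300,260:360],None,fx=6,fy=6,interpolation=cv2.INTER_CUBIC))
```

```text
clk 2.5 p [0.5229 0.0571 0.1131] F [ 0.05 -0.75  0.88] w 0.005
shift tool units [ 0.045 -0.026  0.185]
tool axes
 [[ 0.136  0.991  0.001]
 [ 0.991 -0.136 -0.   ]
 [-0.     0.001 -1.   ]]
```

View pics/s2.png

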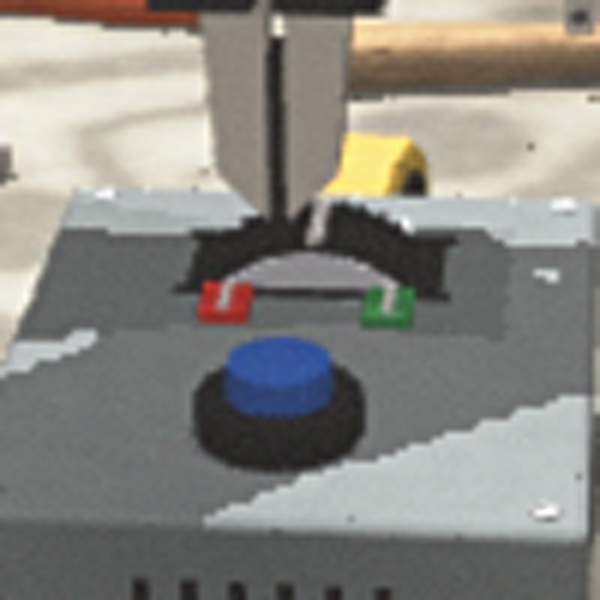

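The side view shows the tip just above the rim at (280,215), about 10 mm to the red side of the white line at (318,205). Next I'll press about 4 mm.

{"fn": "jog_arm", "kwargs": {
  "moves": [
    {"twist": [0, 0, 0], "xyz": [0.03, 0, 0.06], "grip": 1},
    {"twist": [0, 0, 0], "xyz": [0.03, 0, 0.11], "grip": 1},
    {"twist": [0, 0, 0], "xyz": [0.03, 0, 0.15], "grip": 1},
    {"twist": [0, 0, 0], "xyz": [0.03, 0, 0.15], "grip": 1}
  ]
}}

```text
clock: 3.05
position: [0.5227, 0.0599, 0.1032]
ee_rot: [-2.366, -2.066, -0.0]
force: [0.1, -0.7, 3.2]
width: 0.006
```

```bash
python3 -c "
from h import *
to([.5217,.060,.102])"
```

```text
clk 3.05 p [0.5227 0.0599 0.1032] F [ 0.08 -0.74  3.18] w 0.006
shift tool units [-0.001 -0.017  0.02 ]
tool axes
 [[ 0.135  0.991  0.   ]
 [ 0.991 -0.135  0.   ]
 [ 0.     0.    -1.   ]]
```

{"fn": "jog_arm", "kwargs": {
  "moves": [
    {"twist": [0, 0, 0], "xyz": [0, 0, 0.03], "grip": 1},
    {"twist": [0, 0, 0], "xyz": [0, 0.06, 0.03], "grip": 1},
    {"twist": [0, 0, 0], "xyz": [0, 0.12, 0.03], "grip": 1},
    {"twist": [0, 0, 0], "xyz": [0, 0.18, 0.03], "grip": 1},
    {"twist": [0, 0, 0], "xyz": [0, 0.24, 0.03], "grip": 1}
  ]
}}

```text
clock: 3.68
position: [0.5379, 0.0577, 0.1016]
ee_rot: [2.366, 2.065, 0.002]
force: [1.5, 0.9, 5.2]
width: 0.004
```

{"fn": "jog_arm", "kwargs": {
  "moves": [
    {"twist": [0, 0, 0], "xyz": [0, 0.06, 0], "grip": 1},
    {"twist": [0, 0, 0], "xyz": [0, 0.12, 0], "grip": 1},
    {"twist": [0, 0, 0], "xyz": [0, 0.16, 0], "grip": 1},
    {"twist": [0, 0, 0], "xyz": [0, 0.16, 0], "grip": 1}
  ]
}}

```text
clock: 4.18
position: [0.5466, 0.0565, 0.1013]
ee_rot: [-2.367, -2.066, -0.0]
force: [2.2, 1.5, 3.9]
width: 0.004
```

Run:
```python
from h import *
import cv2
to([.5217,.060,.102])
cv2.imwrite("pics/s3.png",cv2.resize(arm.get_image("side")[200:300,260:360],None,fx=6,fy=6,interpolation=cv2.INTER_CUBIC))
```

```text
clk 4.17 p [0.5466 0.0565 0.1013] F [2.23 1.5  3.89] w 0.004
shift tool units [ 0.002 -0.419 -0.012]
tool axes
 [[ 0.135  0.991  0.   ]
 [ 0.991 -0.135  0.   ]
 [ 0.    -0.    -1.   ]]
```

View pics/s3.png

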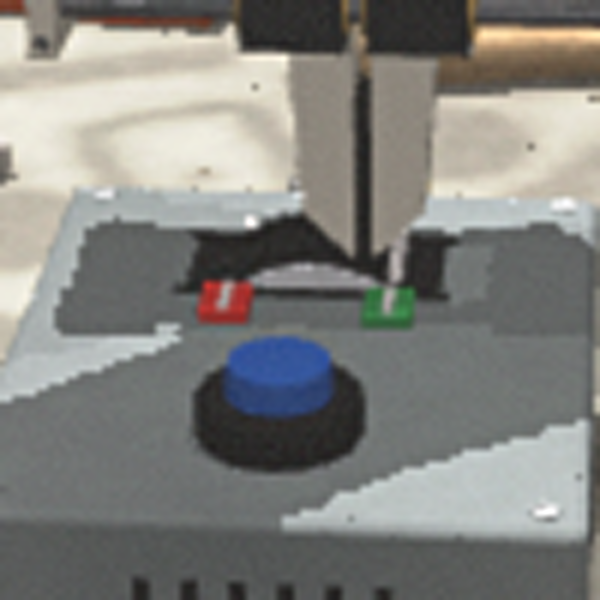

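The white line now sits at about (397,265), at the green clip (388,300). I'll lift straight up and look again.

{"fn": "jog_arm", "kwargs": {
  "moves": [
    {"twist": [0, 0, 0], "xyz": [0, 0, -0.3], "grip": 1},
    {"twist": [0, 0, 0], "xyz": [0, 0, -0.7], "grip": 1},
    {"twist": [0, 0, 0], "xyz": [0, 0, -0.8], "grip": 1},
    {"twist": [0, 0, 0], "xyz": [0, 0, -0.8], "grip": 1}
  ]
}}

```text
clock: 4.72
position: [0.5463, 0.0562, 0.1496]
ee_rot: [2.366, 2.066, -0.0]
force: [-0.0, 0.0, -0.4]
width: 0.005
```

Run:
```python
from h import *
import cv2
to([.520,-.040,.125])
cv2.imwrite("pics/s4.png",cv2.resize(arm.get_image("side")[200:300,260:360],None,fx=6,fy=6,interpolation=cv2.INTER_CUBIC))
```

```text
clk 4.72 p [0.5463 0.0562 0.1496] F [-0.04  0.01 -0.37] w 0.005
shift tool units [-1.647 -0.217  0.411]
tool axes
 [[ 0.135  0.991  0.   ]
 [ 0.991 -0.135 -0.   ]
 [-0.     0.    -1.   ]]
```

View pics/s4.png

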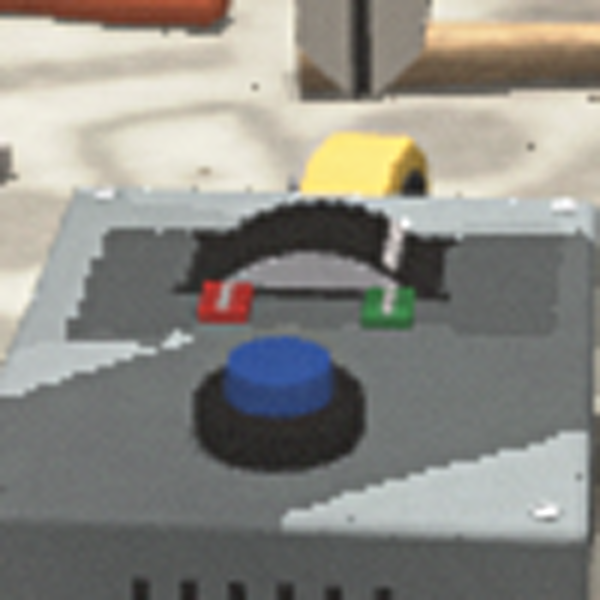

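The wheel rests with its line at (393,245), running straight into the clip's line. The button top centre is at crop (279,358), so I'll triangulate it from the side and top views.

Run:
```python
from h import *
S=arm.camera_params("side");Ks,Ts=S["mtx"],S["T"]
d2=Ts[:3,:3]@np.linalg.solve(Ks,[260+279.5/6-.5,200+358.5/6-.5,1]);o2=Ts[:3,3]
a=ray(266+518.5/5.5-.5,190+303.5/5.5-.5,0);o1=T[:3,3];d1=a-o1
t=np.linalg.lstsq(np.c_[d1,-d2],o2-o1,rcond=None)[0]
print(o1+d1*t[0],o2+d2*t[1])
to([.520,-.040,.125])
```

```text
[ 0.51787633 -0.03957978  0.10169847] [ 0.52000128 -0.03953604  0.10185822]
clk 4.78 p [0.546  0.0561 0.1491] F [ 0.3  -0.84 -0.33] w 0.005
shift tool units [-1.646 -0.213  0.402]
tool axes
 [[ 0.135  0.991 -0.001]
 [ 0.991 -0.135 -0.   ]
 [-0.001 -0.001 -1.   ]]
```

{"fn": "jog_arm", "kwargs": {
  "moves": [
    {"twist": [0, 0, 0], "xyz": [-0.8, -0.11, 0], "grip": 1},
    {"twist": [0, 0, 0], "xyz": [-1.65, -0.22, 0], "grip": 1},
    {"twist": [0, 0, 0], "xyz": [-1.65, -0.22, 0.2], "grip": 1},
    {"twist": [0, 0, 0], "xyz": [-1.65, -0.22, 0.3], "grip": 1}
  ]
}}

```text
clock: 5.28
position: [0.5193, -0.0396, 0.1302]
ee_rot: [-2.366, -2.065, 0.002]
force: [-0.3, 0.8, -1.3]
width: 0.009
```

```bash
python3 -c "
from h import *
to([.520,-.040,.11])"
```

```text
clk 5.28 p [ 0.5193 -0.0396  0.1302] F [-0.27  0.8  -1.3 ] w 0.009
shift tool units [-0.004  0.013  0.336]
tool axes
 [[ 0.135  0.991 -0.002]
 [ 0.991 -0.135  0.   ]
 [ 0.    -0.002 -1.   ]]
```

{"fn": "jog_arm", "kwargs": {
  "moves": [
    {"twist": [0, 0, 0], "xyz": [0, 0.01, 0.2], "grip": 1},
    {"twist": [0, 0, 0], "xyz": [0, 0.01, 0.3], "grip": 1},
    {"twist": [0, 0, 0], "xyz": [0, 0.01, 0.37], "grip": 1},
    {"twist": [0, 0, 0], "xyz": [0, 0.01, 0.37], "grip": 1}
  ]
}}

```text
clock: 5.78
position: [0.5206, -0.039, 0.1091]
ee_rot: [-2.365, -2.067, -0.0]
force: [-1.9, 1.6, 4.0]
width: 0.004
```

{"fn": "jog_arm", "kwargs": {
  "moves": [
    {"twist": [0, 0, 0], "xyz": [0, 0, 0.02], "grip": 1},
    {"twist": [0, 0, 0], "xyz": [0, 0, 0.03], "grip": 1},
    {"twist": [0, 0, 0], "xyz": [0, 0, 0.03], "grip": 1}
  ]
}}

```text
clock: 6.15
position: [0.5209, -0.0397, 0.1076]
ee_rot: [2.366, 2.066, 0.001]
force: [-1.3, 3.9, 4.5]
width: 0.006
```

{"fn": "jog_arm", "kwargs": {
  "moves": [
    {"twist": [0, 0, 0], "xyz": [0, 0, 0.03], "grip": 1},
    {"twist": [0, 0, 0], "xyz": [0, 0, 0.04], "grip": 1},
    {"twist": [0, 0, 0], "xyz": [0, 0, 0.04], "grip": 1}
  ]
}}

```text
clock: 6.52
position: [0.5211, -0.0397, 0.1069]
ee_rot: [2.365, 2.065, 0.001]
force: [-8.3, 2.8, 27.0]
width: 0.005
```

The force jumped to 27 N with almost no further travel, so the button is at its end stop. Now release and retreat.

{"fn": "jog_arm", "kwargs": {
  "moves": [
    {"twist": [0, 0, 0], "xyz": [0, 0, -0.3], "grip": 1},
    {"twist": [0, 0, 0], "xyz": [0, 0, -1], "grip": 1},
    {"twist": [0, 0, 0], "xyz": [0, 0, -1.8], "grip": 1},
    {"twist": [0, 0, 0], "xyz": [0, 0, -1.8], "grip": 1}
  ]
}}

```text
clock: 7.02
position: [0.5228, -0.0407, 0.2163]
ee_rot: [2.364, 2.061, 0.006]
force: [-0.4, 0.7, -0.6]
width: 0.008
```

Run:
```python
from h import *
import cv2
to([.520,-.040,.2])
cv2.imwrite("pics/s5.png",cv2.resize(arm.get_image("side")[180:330,220:420],None,fx=4,fy=4,interpolation=cv2.INTER_CUBIC))
```

```text
clk 7.03 p [ 0.5228 -0.0407  0.2163] F [-0.4   0.69 -0.61] w 0.008
shift tool units [ 0.005 -0.049  0.271]
tool axes
 [[ 0.136  0.991  0.006]
 [ 0.991 -0.136 -0.001]
 [-0.     0.007 -1.   ]]
```

View pics/s5.png

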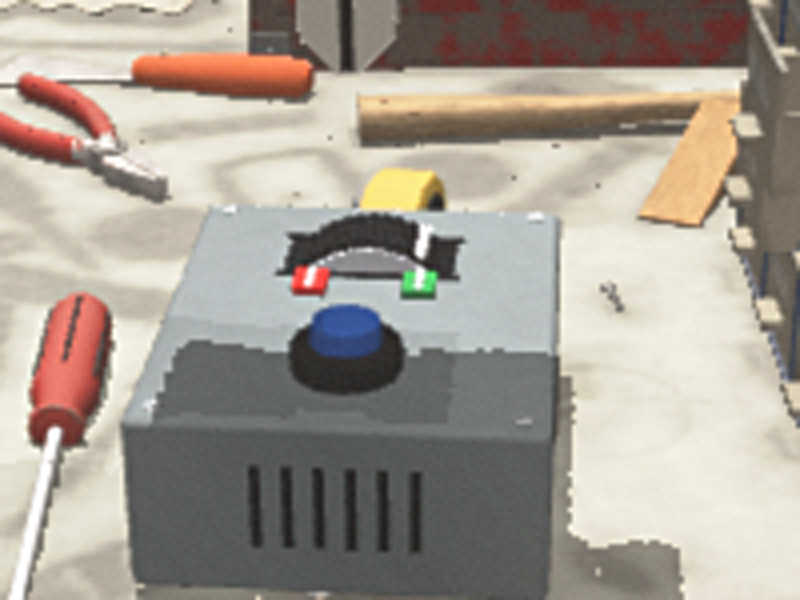

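The line is at (424,240), level with the green clip at (420,280). The button at (346,325) is up again and the finger is clear.

```bash
python3 -c "
from cell import arm
print(arm.sign_off())"
```

```text
the job is handed in; nothing more can be done
None
```

I rolled the thumbwheel one click to the green clip, lifted off, pressed the blue button to its end stop and released it, then handed the job in at about 7 s on the robot's clock. `sign_off` gives no verdict, so I don't know the judged result.

- **Wheel:** I pressed the closed fingertips down lightly, with 3–5 N measured, and moved them 24 mm towards the green clip. After lifting off, and again after the button press, the side view showed the white line level with the green clip. I judged this by eye and did not measure it in millimetres.
- **Button:** It reached its end stop at about 6 mm of travel. The force peaked at a measured 27 N there. That is firmer than the 5 N needed, but under the 40 N limit. The last picture shows the button back up.
- **End state:** The force reading is near zero and the tool is about 10 cm clear of the controller. The tape measure and screwdriver look unmoved in the last picture. The nut and masking tape are outside that crop, but the arm never went near them.
- **Disagreement:** The wheel's position differed by about 2–3 mm between the top and wrist cameras, so I corrected the starting point before touching it.

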